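Draw the packing plate from under a setting stack

ROBOT

A 6-joint arm with a two-finger parallel gripper is mounted at the origin on the work surface. World frame = base frame: x ahead of the robot, y to its left, z up, the work surface at z = 0. Lengths are in m, angles in rad, forces in N, time in s.
With the tool pointing down it reaches from about 0.275 to 0.825 m from the base axis. Payload 5.2 kg.
Tool frame: the origin (TCP) lies midway between the tips of the shut fingers; the grasp point (between the pads) lies 19 mm behind it (r.grip_depth is the distance from the TCP to the grasp point, in m); z points along the fingers, y is the direction in which the jaws open and shut (so a half turn about z gives the same grasp; the last joint's range is limited). The gripper opens to 93 mm and grips with 3 to 60 N. Pads are 15 mm wide; open, the fingers measure 128 mm over their backs; the gripper's body (75 mm by 188 mm) begins 65 mm behind the grasp point.
Start: joints at [1.08, 0.259, 1.535, -0, 1.348, -0.203], TCP at [0.156, 0.527, 0.219] pointing down, gripper open.
Joint ranges: [-3.14, 3.14], [-0.91, 2.08], [0.19, 2.58], [-1.22, 4.36], [0.22, 2.71], [-3.12, 3.12]. Speed limits (rad/s): [2.57, 2.57, 3.14, 3.14, 3.14, 3.14].

INTERFACE

Orientations are given as a unit quaternion [x, y, z, w].
In Python, from rig import r gives the robot as it stands. The module is installed in compiled form; this text tells all that it offers.
- The arm moves only by the shell command python3 -m crank 'ROWS' [FORCE]. ROWS is a JSON object of lists of equal length, an entry for each row: "dp": the shift along the tool's x, y, z in m, a list of three; "angular": the turn, a rotation vector about the tool's x, y, z in degrees, a list of three; "hand": the opening, from 0 (shut) to 1 (fully open). In form: {"dp": [[x, y, z], ...], "angular": [[ax, ay, az], ...], "hand": [hand, ...]}. A call has 1 to 12 rows; each row shifts and turns the commanded pose from where the row before left it, along the tool's axes as they then stand; what a row does not reach is not made up. A row lasts 1/10 s, in which the tool goes at most 50 mm and 8.59 degrees, less where a joint would pass 70% of its speed; a pose out of reach is approached as far as the arm can. A call with a gripper value outside its range is refused whole. The fingers move at their own pace and stop on an object; FORCE is the grip in N (left out, the last holds). Time passes only in rows, so rows that do not move let the fingers close. It gives the time, the measured TCP pose, the force and the opening at its end, in the units of the state.
- r.observe(): the state, without advancing time (a new reading comes with each control period).
- r.snapshot(name): name is "scene" or "side" or "wrist"; returns a dict with "color" (480x640x3 uint8, red, green, blue), "range_z" (480x640 float32, m along the optical axis (not along the pixel's ray), 0 where there is no reading), "camera_matrix" (3x3 intrinsics, pixels), "distortion" ([k1, k2, p1, p2, k3] as OpenCV has them; the pictures are not rectified), "pose" (4x4, takes a point from camera to world coordinates). Camera axes: x right, y up, looking along -z (the intrinsics and any distortion apply to the point x, -y, -z); pixel columns grow to the right and rows downward; lengths in m; the calibration is good to about 2 mm. A picture is of the moment at which its call begins.
- r.sign_off(): hands the job in, once; it reports no verdict.
Trained networks look in a picture, given as the dict that the camera call returned (one of the last four; its "shot" number tells which), for a name from the list of things; names that differ only in an ending like _2 or _b are one class to them, and where a whole thing is asked for, a point or a joint stands for the part that bears it (a point fixed in the world has none). Each returns a list of dicts, best first, with "score" (0 to 1); they miss things now and then, are a little off and sometimes report something else, mostly with a low value. They report only what shows in the picture. A call takes as long as a camera call. They do not tell look-alikes from the thing itself.
- r.recognise(picture, name): "bbox" ([left, top, right, bottom] in pixels, round what is visible of it).
- r.trace(picture, name): "pixels" (480x640 bool, what is visible of it) and "bbox" ([left, top, right, bottom] in pixels, round what is visible of it).
- r.place_of(picture, name): "xy" ([column, row] in pixels: a listed point, or the origin of a listed thing).
The state is a dict: "t": time; "joint_positions": joint angles; "qd": joint speeds; "joint_torque": joint torques, N m; "ee_pos": TCP position; "tcp_rot": TCP orientation; "wrist_force": force on the tool from outside, world axes, zero at the start; "moment": the same for the moment, N m; "gripper_width": finger opening in m.
Only numpy, scipy, OpenCV 4.12 (cv2) and the standard library are available. Lean on these libraries where they do the work, as an engineer would, in place of code of your own. Each camera call takes 0.05 s, during which the arm holds its last target. There are 200 camera calls.

TASK

On the steel base, a flat packing plate lies under a stack of three things (riser block, disc, small parts box). Holding the plate by its black grip block, draw it out slowly, straight along its own length, between the two gate posts so that the stack settles upright on the base, still in order: do not touch the stack, jolt it against the posts or rub the plate hard on them. Then lay the plate in the channel of the black holder, grip block overhanging, slide it fully home, press it against the end stop gently but definitely (about 8 N, kept up for half a second), and let go of it; leave everything else alone.

Things in the scene. Friction and masses are not known exactly. Their poses are not given: they have to be found in the camera images.
- base: Fixed dark steel base slab, 120 x 110 x 40 mm. Origin on the table, z up; the slab spans x -55..+65 mm and y +-55 mm, top at z = 40 mm. Its -x side is the side that the plate sticks out of. Differs in place and yaw from run to run, and may change places with the holder.
- gate: Two fixed steel gate posts on the base, at the plate's sides. Origin at x 0, y 0, z 40 mm of the base, same axes. Posts: x -45..-33, |y| 19.5..35.5 mm, 22 mm high. The plate passes with 1.5 mm each side; the riser, 4 to 12 mm behind, travels with the plate until they hold it back. Drawing is to -x. At most 12 N from the riser on them, 4 N from the plate.
- shim: Loose packing plate, aluminium, 150 (x) x 36 (y) x 6 (z) mm, about 130 g with its grip block. Origin at the centre of its underside; x runs along it towards the nose, which starts under the stack. It starts up to 0.08 rad askew to the base, so it runs clear of the posts only if drawn along its own length. Friction against base and stack differs from run to run.
- shim_grip (a point): Centre of the black grip block fixed on top of the plate's tail, 60 mm behind the plate's centre: block 22 (along x) x 30 (across, y) x 22 mm high, its centre 17 mm above the plate's underside. It overhangs the base at the start, and the holder when home. Pinch it across its 30 mm.
- shim_nose (a point): Middle of the plate's far (nose) end face, 75 mm ahead of the plate's centre, 3 mm above its underside.
- riser_mid (a point): Centre of the loose steel riser block, 70 x 70 x 28 mm, about 0.3 to 0.5 kg, lying on the plate; sinks 6 mm on to the base when the plate is out. It rocks back by about 0.1 rad on the way.
- disc_mid (a point): Centre of the loose steel disc, 56 mm diameter, 24 mm high, on the riser, about 0.2 kg.
- partbox_mid (a point): Centre of the small closed parts box, 44 x 44 x 20 mm, 60 g, on the disc; top of the stack, at first 118 mm above the table.
- holder: Fixed black holder for the plate, 120 x 90 x 40 mm. Origin at the centre of its underside on the table, z up; its floor is at z = 40 mm and spans x +-60 mm. Two rails along x, 10 mm high, inner faces at y +-21 mm, from x -60 to +50 mm, form a channel open at the top and at the -x end; the steel stop closes the +x end.
- stop: Fixed steel end stop of the holder. Origin at x 0, y 0, z 40 mm of the holder, same axes. Its face, at x = +50 mm, is where the plate's nose seats; 16 mm high. Rigid: press on it with 4 N or more for about half a second; the plate must never press on it with more than 16 N.
- pin_gauge: Loose bystander, to be left alone: steel pin gauge standing upright, 18 mm diameter, 45 mm high. Origin at its underside.
- case: Loose bystander, to be left alone: white case with a clear lid, 61 x 76 x 23 mm. Origin at its underside.
- oil_jar: Loose bystander, to be left alone: small amber jar, 44 mm diameter, 65 mm high. Origin at its underside.
- driver: Loose bystander, to be left alone: screwdriver, 150 mm. Origin at its underside.
- hexkey: Loose bystander, to be left alone: hex key, 90 x 28 mm, 6 mm thick. Origin at its underside.
- vblock: Loose bystander, to be left alone: steel V-block, 50 x 40 x 32 mm. Origin at its underside.
- bush: Loose bystander, to be left alone: brass bush, 40 mm diameter, 18 mm high. Origin at its underside.
Not all that is in view belongs to the job. What is shaped like the base but orange or yellow is not meant.

How it is judged:
By the outcome, as a careful person would: the job done as asked, in the order asked, and still so for the second after the job is handed in, with the robot touching nothing.
It also fails if it takes over 69 s, if anything falls off the work surface, if the arm or the gripper's body presses on something with over 40 N, if the wrist force passes 120 N, or if a joint passes its speed limit or range.

## Working session

There is one attempt and no reset: what is moved stays moved. The work goes in short steps, Python scripts to look and compute and a shell command to move; the robot and the scene stay as the last step left them, time stands still between calls to the robot, and variables do not carry over. Pictures are saved under pics/ and viewed, about 8 in all and at most 12, crops included, and the job is handed in when it is done.

```bash
mkdir -p pics; ls
cat > h.py <<'E'
import numpy as np, cv2
from rig import r
from scipy.spatial.transform import Rotation as R
def cloud(p):
    d=p["range_z"]; h,w=d.shape
    u,v=np.meshgrid(np.arange(w),np.arange(h))
    uv=np.stack([u,v],-1).reshape(-1,1,2).astype(np.float64)
    n=cv2.undistortPoints(uv,np.array(p["camera_matrix"],float),np.array(p["distortion"],float)).reshape(h,w,2)
    P=np.stack([n[...,0]*d,-n[...,1]*d,-d,np.ones_like(d)],-1)@np.array(p["pose"]).T
    P[d<=0]=np.nan
    return P[...,:3]
def ray(p,xy):
    n=cv2.undistortPoints(np.array(xy,float).reshape(1,1,2),np.array(p["camera_matrix"],float),np.array(p["distortion"],float)).ravel()
    T=np.array(p["pose"]); return T[:3,3],T[:3,:3]@np.array([n[0],-n[1],-1])
def atz(p,xy,z):
    o,d=ray(p,xy); return o+d*(z-o[2])/d[2]
def save(p,name): cv2.imwrite("pics/"+name,cv2.cvtColor(p["color"],cv2.COLOR_RGB2BGR))
def st():
    s=r.observe(); print({k:np.round(v,4).tolist() for k,v in s.items() if k in("t","ee_pos","tcp_rot","wrist_force","moment","gripper_width","joint_positions")})
E
python3 - <<'E'
from h import *
st()
zs=dict(base=0,shim=.04,shim_grip=.057,shim_nose=.043,riser_mid=.06,disc_mid=.086,partbox_mid=.108,holder=0,stop=.04,gate=.04)
for c in("scene","side"):
    p=r.snapshot(c); save(p,c+"1.png"); print(c,np.round(np.array(p["pose"])[:3,3],3))
    for n in zs:
        for q in r.place_of(p,n)[:3]: print(n,round(q["score"],2),np.round(q["xy"],0),np.round(atz(p,q["xy"],zs[n]),4))
E
```

```text
pics
{'t': 0.0, 'joint_positions': [1.0802, 0.2593, 1.536, -0.0, 1.348, -0.2028], 'ee_pos': [0.1558, 0.5269, 0.2178], 'tcp_rot': [0.1434, 0.9897, -0.0008, -0.0003], 'wrist_force': [0.4438, 0.3087, 0.4799], 'moment': [0.0118, 0.0298, 0.0153], 'gripper_width': 0.093}
scene [ 1.427 -0.124  0.842]
base 0.77 [418. 196.] [0.289  0.2339 0.    ]
base 0.73 [414. 309.] [0.6532 0.1382 0.    ]
base 0.69 [331. 231.] [0.3942 0.011  0.    ]
shim 0.66 [410. 280.] [0.6123 0.1366 0.04  ]
shim_grip 0.6 [408. 251.] [0.5475 0.1461 0.057 ]
riser_mid 0.68 [420. 289.] [0.6594 0.1426 0.06  ]
disc_mid 0.64 [420. 280.] [0.6614 0.1395 0.086 ]
partbox_mid 0.96 [420. 274.] [0.6683 0.1342 0.108 ]
partbox_mid 0.71 [408. 250.] [0.6034 0.1277 0.108 ]
partbox_mid 0.41 [132. 352.] [ 0.7852 -0.3575  0.108 ]
holder 0.9 [268. 315.] [ 0.6314 -0.1423  0.    ]
stop 0.88 [267. 305.] [ 0.6438 -0.1414  0.04  ]
stop 0.67 [120. 309.] [ 0.6197 -0.4134  0.04  ]
gate 0.48 [332. 215.] [0.3908 0.0131 0.04  ]
gate 0.46 [420. 179.] [0.2803 0.2392 0.04  ]
side [ 0.274 -0.746  0.938]
base 0.8 [262. 279.] [0.3974 0.0048 0.    ]
base 0.72 [192. 215.] [0.287 0.243 0.   ]
base 0.68 [351. 211.] [0.6482 0.1421 0.    ]
shim 0.87 [336. 200.] [0.6121 0.1483 0.04  ]
shim_grip 0.62 [310. 201.] [0.5478 0.1466 0.057 ]
shim_nose 0.62 [399. 243.] [ 0.6957 -0.0222  0.043 ]
riser_mid 0.65 [359. 182.] [0.6753 0.1685 0.06  ]
riser_mid 0.57 [356. 192.] [0.657  0.1403 0.06  ]
riser_mid 0.42 [399. 246.] [ 0.6841 -0.0432  0.06  ]
disc_mid 0.68 [360. 183.] [0.6651 0.1388 0.086 ]
partbox_mid 0.85 [360. 175.] [0.6628 0.142  0.108 ]
holder 0.81 [393. 302.] [ 0.6379 -0.1368  0.    ]
gate 0.48 [351. 200.] [0.6451 0.1379 0.04  ]
gate 0.48 [359. 183.] [0.6823 0.1871 0.04  ]
```

View pics/scene1.png

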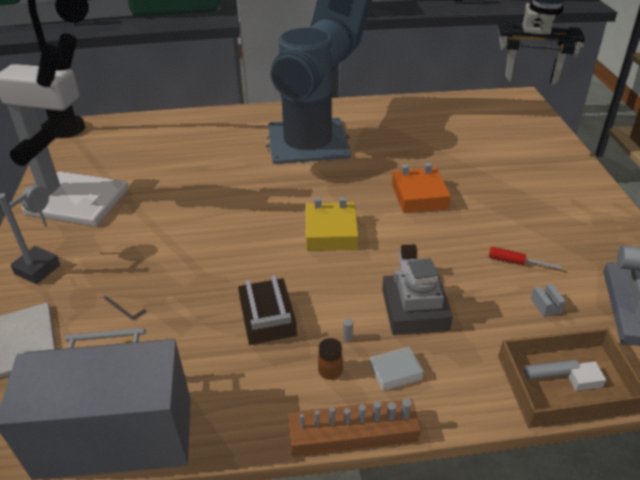

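View pics/side1.png

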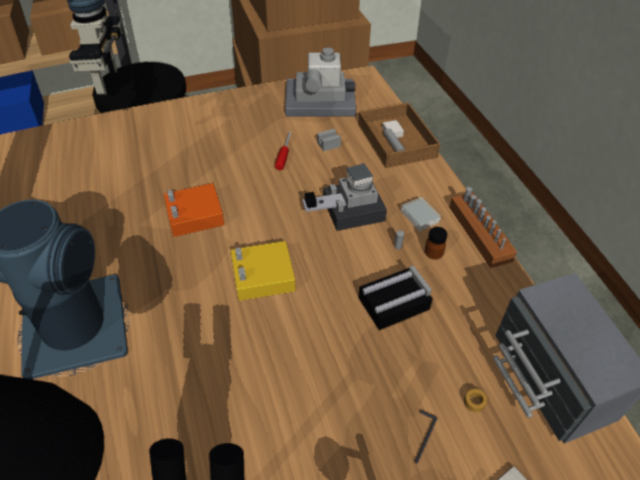

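The scene view shows the dark base with the stack at about (418,295), grip block at (408,251), and the black holder at (268,310) with its stop at the far (+x) end. The side view agrees. The yellow and orange bases are decoys. Next I move above the grip.

```bash
python3 -m crank '{"dp":[[-0.0424,-0.0232,-0.006],[-0.0424,-0.0232,-0.006],[-0.0424,-0.0232,-0.006],[-0.0424,-0.0232,-0.006],[-0.0424,-0.0232,-0.006],[-0.0424,-0.0232,-0.006],[-0.0424,-0.0232,-0.006],[-0.0424,-0.0232,-0.006],[-0.0424,-0.0232,-0.006],[-0.0424,-0.0232,-0.006],[0,0,0],[0,0,0]],"angular":[[0,0,0],[0,0,0],[0,0,0],[0,0,0],[0,0,0],[0,0,0],[0,0,0],[0,0,0],[0,0,0],[0,0,0],[0,0,-7],[0,0,-7]],"hand":[1,1,1,1,1,1,1,1,1,1,1,1]}' 10
python3 - <<'E'
from h import *
st()
p=r.snapshot("wrist"); save(p,"w1.png"); T=np.array(p["pose"]); print(np.round(T,3))
for n in("shim","shim_grip","riser_mid","holder","stop","gate","partbox_mid"):
    for q in r.place_of(p,n)[:2]: print(n,round(q["score"],2),np.round(q["xy"],0))
E
```

```text
t: 2.3
ee_pos: [0.498, 0.1829, 0.2785]
tcp_rot: [0.021, 1.0, -0.0, -0.0]
wrist_force: [-0.9, 1.0, 0.9]
gripper_width: 0.0931
{'t': 2.3, 'joint_positions': [0.1416, 0.1899, 1.4779, 0.0, 1.474, -1.3872], 'ee_pos': [0.498, 0.1829, 0.2785], 'tcp_rot': [0.021, 0.9998, -0.0, -0.0001], 'wrist_force': [-0.9458, 0.9564, 0.8759], 'moment': [0.0139, -0.0092, 0.0907], 'gripper_width': 0.0931}
[[ 0.043 -0.968 -0.247  0.43 ]
 [ 0.999  0.041  0.011  0.187]
 [ 0.    -0.247  0.969  0.444]
 [ 0.     0.     0.     1.   ]]
shim 0.73 [294. 369.]
shim 0.67 [293. 297.]
shim_grip 0.79 [291. 259.]
shim_grip 0.55 [485. 242.]
stop 0.73 [207. 350.]
partbox_mid 0.9 [292. 369.]
```

View pics/w1.png

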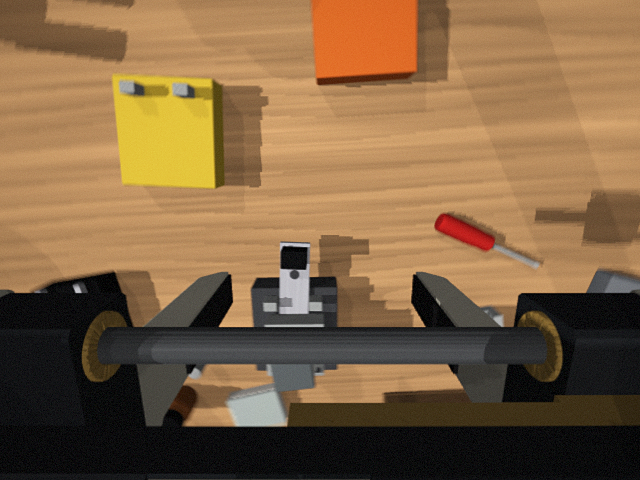

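Run:
```python
from h import *
p=r.snapshot("wrist"); C=cloud(p); np.save("C1.npy",C); np.save("I1.npy",p["color"])
for v,u in [(259,291),(290,291),(310,291),(369,292)]: print(u,v,np.round(C[v,u],4),p["color"][v,u])
q=r.trace(p,"shim_grip")[0]; print(q["bbox"],q["score"])
M=q["pixels"]; X=C[M]; print(np.nanpercentile(X,[1,50,99],axis=0))
for q in r.trace(p,"shim"):
  print("shim",q["bbox"],q["score"])
q=r.trace(p,"shim")[0]["pixels"]; X=C[q]; print(np.nanpercentile(X,[1,50,99],axis=0))
```

```text
291 259 [0.5467 0.1483 0.0667] [15 16 17]
291 290 [0.594  0.1432 0.0444] [194 193 199]
291 310 [0.6209 0.1415 0.0448] [195 191 199]
292 369 [0.656  0.1464 0.117 ] [91 97 98]
[28.5, 274.0, 121.5, 291.4] 0.46
[[ 5.72233711e-01 -1.89429271e-01  4.62828514e-04]
 [ 5.80196347e-01 -1.19673959e-01  3.08375734e-02]
 [ 5.99520789e-01 -9.95878051e-02  4.92213827e-02]]
shim [278.0, 240.9, 307.7, 315.8] 0.62
[[0.53433996 0.12522757 0.04296114]
 [0.57834731 0.14596538 0.04531162]
 [0.62622201 0.16504688 0.0682004 ]]
```

The wrist view shows the grip block at (294,258), the plate running down to about (295,315), and the posts at (269,307) and (316,307). Fingers and a bar hide what is below row 330, so I'll take a closer look for the plate's axis.

```bash
python3 -m crank '{"dp":[[-0.016,-0.012,0.028],[-0.016,-0.012,0.028],[-0.016,-0.011,0.028],[0,0,0.028],[0,0,0],[0,0,0]],"angular":[[0,0,0],[0,0,0],[0,0,0],[0,0,0],[0,0,0],[0,0,0]],"hand":[1,1,1,1,1,1]}' 10
cat > fit.py <<'E'
from h import *
def line(P,ax):  # fit other = a+b*ax robustly
    y,x=P[:,1-ax],P[:,ax]; k=np.ones(len(x),bool)
    for _ in range(5):
        b,a=np.polyfit(x[k],y[k],1); e=y-(a+b*x); k=abs(e)<max(.0008,1.5*e[k].std())
    return a,b,e[k].std(),k.sum()
E
python3 - <<'E'
from fit import *
st()
p=r.snapshot("wrist"); save(p,"w2.png"); C=cloud(p); I=p["color"].astype(int); np.save("C1.npy",C); np.save("I1.npy",p["color"])
K=np.array(p["camera_matrix"]); print(K[0,0])
br=I.sum(2)
# bright plate at z~.046
L=[];Rr=[];W=[]
for v in range(200,340):
    z=C[v,:,2]; m=(br[v]>450)&(I[v].max(1)-I[v].min(1)<25)&(abs(z-.045)<.006)
    u=np.where(m)[0]
    if len(u)<25: continue
    # sub-pixel edges on brightness
    a=atz(p,[u[0]-.5,v],.046); b=atz(p,[u[-1]+.5,v],.046)
    L.append(a);Rr.append(b); W.append((v,u[0],u[-1],b[1]-a[1]))
L=np.array(L);Rr=np.array(Rr)
for w in W[::6]: print(w)
w=np.array([x[3] for x in W]); k=abs(w-.036)<.002
print(k.sum(), "L",line(L[k],0),"R",line(Rr[k],0))
M=(br<120)&(abs(C[...,2]-.068)<.005)&(C[...,0]<.58)&(abs(C[...,1]-.147)<.03)
X=C[M];print("grip top",X.shape,np.percentile(X,[1,50,99],axis=0)); 
print(cv2.minAreaRect((X[:,:2]*1000).astype(np.float32)))
E
```

```text
t: 3.5
ee_pos: [0.543, 0.1477, 0.1669]
tcp_rot: [0.022, 1.0, 0.0, -0.001]
wrist_force: [0.8, 0.1, 0.1]
gripper_width: 0.0935
{'t': 3.5, 'joint_positions': [0.0673, 0.3212, 1.5798, 0.0001, 1.2416, -1.46], 'ee_pos': [0.543, 0.1477, 0.1669], 'tcp_rot': [0.0217, 0.9998, 0.0, -0.0005], 'wrist_force': [0.8347, 0.067, 0.0931], 'moment': [0.0666, 0.0027, -0.0065], 'gripper_width': 0.0935}
344.0622053383936
(225, np.int64(302), np.int64(343), np.float64(0.03562099313309375))
(264, np.int64(300), np.int64(340), np.float64(0.0357936884308552))
(270, np.int64(300), np.int64(340), np.float64(0.03595660509242235))
(276, np.int64(300), np.int64(340), np.float64(0.0361211501486996))
(282, np.int64(300), np.int64(339), np.float64(0.035402261029639726))
(288, np.int64(14), np.int64(339), np.float64(0.29127334038218244))
(294, np.int64(299), np.int64(338), np.float64(0.03573151355272969))
(300, np.int64(299), np.int64(338), np.float64(0.035898644538596036))
(317, np.int64(299), np.int64(337), np.float64(0.03547201397760247))
44 L (np.float64(0.1799821949791565), np.float64(-0.09065912114790149), np.float64(0.0002812897491735515), np.int64(44)) R (np.float64(0.21535960052822611), np.float64(-0.09000312105751855), np.float64(0.0002480009710953656), np.int64(44))
grip top (970, 3) [[0.53793534 0.13399313 0.06375827]
 [0.54848286 0.1483301  0.06692725]
 [0.56030656 0.16299521 0.06862065]]
((549.3148193359375, 148.50762939453125), (28.970136642456055, 22.227102279663086), 86.32518005371094)
```

View pics/w2.png

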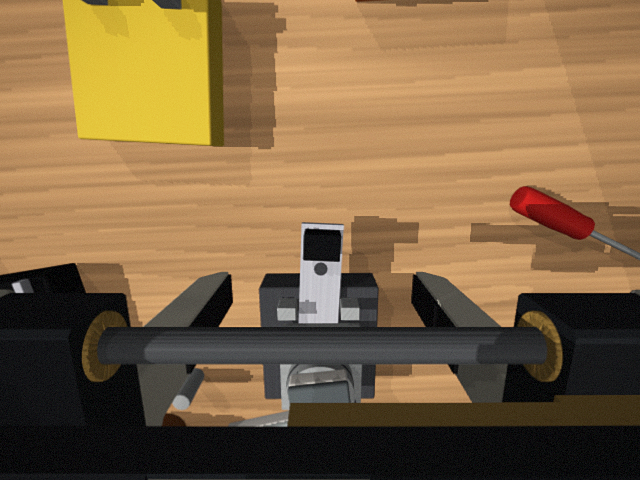

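The closer view shows the block at (322,245), plate edges at columns 300–340, and the posts at (286,309) and (349,309). The plate's yaw is about −0.090. I'll check this against the base and posts.

Run:
```python
from fit import *
C=np.load("C1.npy"); I=np.load("I1.npy").astype(int)
B=(abs(C[...,2]-.04)<.008)&(I.sum(2)<260)&(abs(C[...,1]-.14)<.075)&(C[...,0]>.57)
L=[];Rr=[]
for v in range(278,325):
    u=np.where(B[v,240:400])[0]+240
    if len(u)>20: L.append(C[v,u[0]]);Rr.append(C[v,u[-1]])
L=np.array(L);Rr=np.array(Rr);print("base L",line(L,0),L[::12],"R",line(Rr,0),Rr[::12])
F=[]
for u in range(264,375):
    v=np.where(B[265:300,u])[0]
    if len(v): F.append(C[265+v[0],u])
F=np.array(F); print("front",line(F,1), F[::20])
P=(abs(C[...,2]-.062)<.005)&(abs(C[...,1]-.14)<.05)&(C[...,0]>.59)&(C[...,0]<.66)
n,l=cv2.connectedComponents(P.astype(np.uint8))
for i in range(1,n):
    X=C[l==i]
    if len(X)>30: print(len(X),np.round(np.percentile(X,[2,50,98],axis=0),4).tolist(), cv2.minAreaRect((X[:,:2]*1000).astype(np.float32)))
S=(abs(C[...,2]-.046)<.003)&(I.sum(2)>450)&(abs(C[...,1]-.145)<.03)&(C[...,0]>.565)&(C[...,0]<.64)
m=[(C[v,S[v],0].mean(),C[v,S[v],1].mean()) for v in range(255,322) if S[v].sum()>34]; m=np.array(m); print("plate centre by depth",len(m),line(m,0))
```

```text
base L (np.float64(0.11725016704814878), np.float64(-0.04681191504201182), np.float64(0.00032298451688365703), np.int64(41)) [[0.59151496 0.09007335 0.03325113]
 [0.60129028 0.08914074 0.03823039]
 [0.61368874 0.08787729 0.03731274]
 [0.62511072 0.08808962 0.03898852]] R (np.float64(0.21416974983171302), np.float64(-0.029035779850834026), np.float64(0.0003548202253622314), np.int64(41)) [[0.59628764 0.19659007 0.03311926]
 [0.60608448 0.19668799 0.03816532]
 [0.61883119 0.19686725 0.03665789]
 [0.62971165 0.19547701 0.03929114]]
front (np.float64(0.5884365837938594), np.float64(0.03915634193310884), np.float64(0.00020732737254086777), np.int64(70)) [[0.59237186 0.09289443 0.03389628]
 [0.59285872 0.11150543 0.03473008]
 [0.57120625 0.14492843 0.04577491]
 [0.59553307 0.17439717 0.03252999]
 [0.59596634 0.19282962 0.03350631]]
267 [[0.6027, 0.1071, 0.0575], [0.6078, 0.115, 0.0608], [0.6143, 0.1227, 0.0621]] ((608.5775146484375, 114.79393768310547), (15.749245643615723, 12.432612419128418), 86.88497924804688)
260 [[0.6048, 0.1622, 0.0583], [0.6099, 0.1698, 0.0608], [0.6165, 0.1771, 0.0621]] ((610.7935791015625, 169.99302673339844), (15.760624885559082, 12.445377349853516), 88.6998291015625)
plate centre by depth 36 (np.float64(0.19542361935760155), np.float64(-0.08643066556266345), np.float64(0.0002637664887893858), np.int64(35))
```

Posts' midpoint is (0.6097, 0.1424) and the plate's centreline there is y ≈ 0.1427, so it is centred. Base yaw is about −0.04 and plate yaw about −0.088. The block is narrower than the plate, so the fingertips must stay above z = 46 mm, which puts the TCP at 49 mm. Next I turn by 2.6° and descend.

```bash
python3 -m crank '{"dp":[[0,0,0],[-0.006,0.0012,0.03],[0,0,0.03],[0,0,0.03],[0,0,0.018],[0,0,0.008],[0,0,0.0015],[0,0,0]],"angular":[[0,0,2.6],[0,0,0],[0,0,0],[0,0,0],[0,0,0],[0,0,0],[0,0,0],[0,0,0]],"hand":[1,1,1,1,1,1,1,1]}' 10
python3 - <<'E'
from h import *
st(); q=r.observe()["tcp_rot"]; print(np.round(R.from_quat(q).as_matrix(),4))
E
```

```text
t: 4.35
ee_pos: [0.5505, 0.1485, 0.0507]
tcp_rot: [0.044, 0.999, 0.0, 0.001]
wrist_force: [1.4, -0.5, -0.4]
gripper_width: 0.0926
{'t': 4.35, 'joint_positions': [0.0679, 0.4558, 1.6957, 0.0, 0.9875, -1.4144], 'ee_pos': [0.5505, 0.1485, 0.0507], 'tcp_rot': [0.0442, 0.999, 0.0001, 0.0013], 'wrist_force': [1.4059, -0.5006, -0.3719], 'moment': [0.0151, -0.0133, 0.024], 'gripper_width': 0.0926}
[[-9.961e-01  8.840e-02  2.600e-03]
 [ 8.840e-02  9.961e-01  2.000e-04]
 [-2.600e-03  4.000e-04 -1.000e+00]]
```

```bash
python3 -m crank '{"dp":[[0,0,0.0015],[0,0,0],[0,0,0],[0,0,0],[0,0,0],[0,0,0],[0,0,0],[0,0,0]],"angular":[[0,0,0],[0,0,0],[0,0,0],[0,0,0],[0,0,0],[0,0,0],[0,0,0],[0,0,0]],"hand":[0.6,0.45,0.38,0.34,0.3,0.25,0.1,0]}' 12
python3 -m crank '{"dp":[[0,0,0],[0,0,0],[0,0,0]],"angular":[[0,0,0],[0,0,0],[0,0,0]],"hand":[0,0,0]}' 35
```

```text
t: 5.15
ee_pos: [0.5493, 0.1482, 0.0476]
tcp_rot: [0.044, 0.999, 0.0, -0.0]
wrist_force: [0.2, 0.2, -0.8]
gripper_width: 0.0333
t: 5.45
ee_pos: [0.5493, 0.1481, 0.0476]
tcp_rot: [0.044, 0.999, -0.0, -0.0]
wrist_force: [0.8, -0.9, -0.6]
gripper_width: 0.0297
```

Gripped at 29.7 mm with no load on the wrist. I start drawing slowly.

```bash
python3 -m crank '{"dp":[[0.0003,0,0],[0.0005,0,0],[0.0006,0,0],[0.0006,0,0],[0.0006,0,0],[0.0006,0,0],[0.0006,0,0],[0.0006,0,0],[0.0006,0,0],[0.0006,0,0],[0.0006,0,0],[0.0006,0,0]],"angular":[[0,0,0],[0,0,0],[0,0,0],[0,0,0],[0,0,0],[0,0,0],[0,0,0],[0,0,0],[0,0,0],[0,0,0],[0,0,0],[0,0,0]],"hand":[0,0,0,0,0,0,0,0,0,0,0,0]}'
python3 -m crank '{"dp":[[0.0006,0,0],[0.0006,0,0],[0.0006,0,0],[0.0006,0,0],[0.0006,0,0],[0.0006,0,0],[0.0006,0,0],[0.0006,0,0],[0.0006,0,0],[0.0006,0,0],[0.0006,0,0],[0.0006,0,0]],"angular":[[0,0,0],[0,0,0],[0,0,0],[0,0,0],[0,0,0],[0,0,0],[0,0,0],[0,0,0],[0,0,0],[0,0,0],[0,0,0],[0,0,0]],"hand":[0,0,0,0,0,0,0,0,0,0,0,0]}'
python3 - <<'E'
from h import *
st()
E
```

```text
t: 6.65
ee_pos: [0.5425, 0.1488, 0.0477]
tcp_rot: [0.044, 0.999, 0.0, 0.0]
wrist_force: [2.9, -0.2, -2.8]
gripper_width: 0.0295
t: 7.85
ee_pos: [0.5357, 0.1494, 0.0478]
tcp_rot: [0.044, 0.999, 0.0, 0.0]
wrist_force: [4.2, -0.2, -2.6]
gripper_width: 0.0299
{'t': 7.85, 'joint_positions': [0.0714, 0.4399, 1.7321, -0.0, 0.9688, -1.4104], 'ee_pos': [0.5357, 0.1494, 0.0478], 'tcp_rot': [0.0444, 0.999, 0.0, 0.0004], 'wrist_force': [4.2048, -0.1654, -2.629], 'moment': [-0.0481, -0.6201, 0.0354], 'gripper_width': 0.0299}
```

```bash
python3 -m crank '{"dp":[[0.0007,0,0.0001],[0.0008,0,0.0001],[0.0008,0,0],[0.0008,0,0],[0.0008,0,0],[0.0008,0,0],[0.0008,0,0],[0.0008,0,0],[0.0008,0,0],[0.0008,0,0],[0.0008,0,0],[0.0008,0,0]],"angular":[[0,0,0],[0,0,0],[0,0,0],[0,0,0],[0,0,0],[0,0,0],[0,0,0],[0,0,0],[0,0,0],[0,0,0],[0,0,0],[0,0,0]],"hand":[0,0,0,0,0,0,0,0,0,0,0,0]}'
python3 -m crank '{"dp":[[0.0008,0,0],[0.0008,0,0],[0.0008,0,0],[0.0008,0,0],[0.0008,0,0],[0.0008,0,0],[0.0008,0,0],[0.0008,0,0],[0.0008,0,0],[0.0008,0,0],[0.0008,0,0],[0.0008,0,0]],"angular":[[0,0,0],[0,0,0],[0,0,0],[0,0,0],[0,0,0],[0,0,0],[0,0,0],[0,0,0],[0,0,0],[0,0,0],[0,0,0],[0,0,0]],"hand":[0,0,0,0,0,0,0,0,0,0,0,0]}'
python3 - <<'E'
from h import *
st(); print(np.round(R.from_quat(r.observe()["tcp_rot"]).as_matrix()[:,0],4))
E
```

```text
t: 9.05
ee_pos: [0.5263, 0.1503, 0.0476]
tcp_rot: [0.044, 0.999, 0.0, 0.0]
wrist_force: [5.8, -0.5, -1.7]
gripper_width: 0.0297
t: 10.25
ee_pos: [0.5174, 0.1511, 0.0477]
tcp_rot: [0.044, 0.999, 0.0, 0.001]
wrist_force: [7.6, -0.1, -2.5]
gripper_width: 0.0298
{'t': 10.25, 'joint_positions': [0.0772, 0.414, 1.7765, -0.0002, 0.9489, -1.4046], 'ee_pos': [0.5174, 0.1511, 0.0477], 'tcp_rot': [0.0444, 0.999, 0.0, 0.0011], 'wrist_force': [7.6064, -0.0745, -2.488], 'moment': [-0.1644, -1.1029, -0.0039], 'gripper_width': 0.0298}
[-0.996   0.0888 -0.0022]
```

```bash
python3 -m crank '{"dp":[[0.0008,0,0],[0.0008,0,0],[0.0008,0,0],[0.0008,0,0],[0.0008,0,0],[0.0008,0,0],[0.0008,0,0],[0.0008,0,0],[0.0008,0,0],[0.0008,0,0],[0.0008,0,0],[0.0008,0,0]],"angular":[[0,0,0],[0,0,0],[0,0,0],[0,0,0],[0,0,0],[0,0,0],[0,0,0],[0,0,0],[0,0,0],[0,0,0],[0,0,0],[0,0,0]],"hand":[0,0,0,0,0,0,0,0,0,0,0,0]}'
python3 - <<'E'
from h import *
st(); p=r.snapshot("side"); q=cv2.resize(p["color"][130:250,280:420],None,fx=4,fy=4); cv2.imwrite("pics/mid.png",q[...,::-1])
E
```

```text
t: 11.45
ee_pos: [0.5065, 0.152, 0.0476]
tcp_rot: [0.044, 0.999, 0.0, -0.0]
wrist_force: [3.4, -0.4, 0.2]
gripper_width: 0.0297
{'t': 11.45, 'joint_positions': [0.0805, 0.4005, 1.7997, 0.0001, 0.9417, -1.4016], 'ee_pos': [0.5065, 0.152, 0.0476], 'tcp_rot': [0.0444, 0.999, 0.0, -0.0002], 'wrist_force': [3.4082, -0.3635, 0.2034], 'moment': [-0.0355, -0.5845, -0.0285], 'gripper_width': 0.0297}
```

View pics/mid.png

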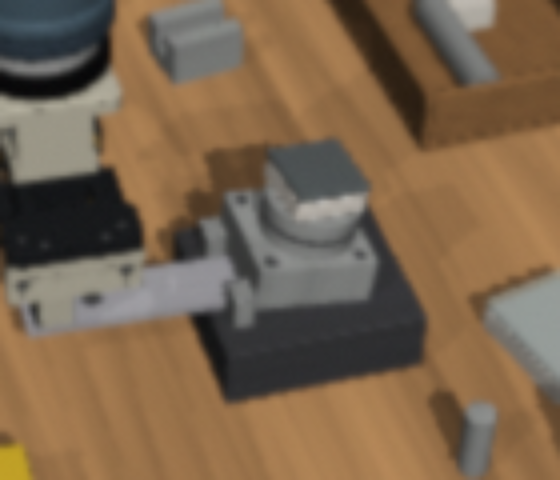

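The stack at (310,220) in the crop is in order against the posts, and the riser has just rocked back (the load fell to 3.4 N). I continue.

```bash
python3 -m crank '{"dp":[[0.0007,0,0],[0.0007,0,0],[0.0007,0,0],[0.0007,0,0],[0.0007,0,0],[0.0007,0,0],[0.0007,0,0],[0.0007,0,0],[0.0007,0,0],[0.0007,0,0],[0.0007,0,0],[0.0007,0,0]],"angular":[[0,0,0],[0,0,0],[0,0,0],[0,0,0],[0,0,0],[0,0,0],[0,0,0],[0,0,0],[0,0,0],[0,0,0],[0,0,0],[0,0,0]],"hand":[0,0,0,0,0,0,0,0,0,0,0,0]}'
python3 -m crank '{"dp":[[0.0007,0,0],[0.0007,0,0],[0.0007,0,0],[0.0007,0,0],[0.0007,0,0],[0.0007,0,0],[0.0007,0,0],[0.0007,0,0],[0.0007,0,0],[0.0007,0,0],[0.0007,0,0],[0.0007,0,0]],"angular":[[0,0,0],[0,0,0],[0,0,0],[0,0,0],[0,0,0],[0,0,0],[0,0,0],[0,0,0],[0,0,0],[0,0,0],[0,0,0],[0,0,0]],"hand":[0,0,0,0,0,0,0,0,0,0,0,0]}'
python3 -m crank '{"dp":[[0.0007,0,0],[0.0007,0,0],[0.0007,0,0],[0.0007,0,0],[0.0007,0,0],[0.0007,0,0],[0.0007,0,0],[0.0007,0,0],[0.0007,0,0],[0.0007,0,0],[0.0007,0,0],[0.0007,0,0]],"angular":[[0,0,0],[0,0,0],[0,0,0],[0,0,0],[0,0,0],[0,0,0],[0,0,0],[0,0,0],[0,0,0],[0,0,0],[0,0,0],[0,0,0]],"hand":[0,0,0,0,0,0,0,0,0,0,0,0]}'
python3 - <<'E'
from h import *
st()
E
```

```text
t: 12.7
ee_pos: [0.4983, 0.1527, 0.0474]
tcp_rot: [0.044, 0.999, -0.0, -0.0]
wrist_force: [2.0, -1.0, 0.8]
gripper_width: 0.0298
t: 13.9
ee_pos: [0.4899, 0.1535, 0.0474]
tcp_rot: [0.044, 0.999, 0.0, -0.0]
wrist_force: [1.5, -0.1, 0.4]
gripper_width: 0.0302
t: 15.1
ee_pos: [0.4816, 0.1542, 0.0474]
tcp_rot: [0.044, 0.999, -0.0, -0.0]
wrist_force: [2.0, -0.1, -0.7]
gripper_width: 0.0296
{'t': 15.1, 'joint_positions': [0.089, 0.3664, 1.8565, 0.0, 0.9187, -1.3929], 'ee_pos': [0.4816, 0.1542, 0.0474], 'tcp_rot': [0.0444, 0.999, -0.0, -0.0], 'wrist_force': [1.951, -0.0806, -0.7099], 'moment': [-0.0281, -0.3385, 0.0503], 'gripper_width': 0.0296}
```

```bash
python3 -m crank '{"dp":[[0.0007,0,0],[0.0007,0,0],[0.0007,0,0],[0.0007,0,0],[0.0007,0,0],[0.0007,0,0],[0.0008,0,0],[0.0008,0,0],[0.0008,0,0],[0.0008,0,0],[0.0008,0,0],[0.0008,0,0]],"angular":[[0,0,0],[0,0,0],[0,0,0],[0,0,0],[0,0,0],[0,0,0],[0,0,0],[0,0,0],[0,0,0],[0,0,0],[0,0,0],[0,0,0]],"hand":[0,0,0,0,0,0,0,0,0,0,0,0]}'
python3 -m crank '{"dp":[[0.001,0,0],[0.0015,0,0],[0.002,0,0],[0.002,0,0],[0.002,0,0],[0.002,0,0],[0.002,0,0],[0.002,0,0],[0.002,0,0],[0.002,0,0],[0.002,0,0],[0.002,0,0]],"angular":[[0,0,0],[0,0,0],[0,0,0],[0,0,0],[0,0,0],[0,0,0],[0,0,0],[0,0,0],[0,0,0],[0,0,0],[0,0,0],[0,0,0]],"hand":[0,0,0,0,0,0,0,0,0,0,0,0]}'
python3 - <<'E'
from fit import *
st()
for c in ("scene","side"):
    p=r.snapshot(c); save(p,c+"2.png"); C=cloud(p); I=p["color"].astype(int)
    if c=="side": cv2.imwrite("pics/after.png",cv2.resize(p["color"][130:340,270:450],None,fx=3,fy=3)[...,::-1])
    t=r.trace(p,"holder"); print(c,[(round(q["score"],2),np.round(q["bbox"])) for q in t])
    m=(abs(C[...,0]-.635)<.12)&(abs(C[...,1]+.14)<.11)&(abs(C[...,2]-.05)<.006)&(I.sum(2)>250)
    X=C[m]; print(len(X),np.percentile(X,[1,50,99],axis=0).round(4).tolist(),cv2.minAreaRect((X[:,:2]*1000).astype(np.float32)))
E
```

```text
t: 16.3
ee_pos: [0.4726, 0.155, 0.0474]
tcp_rot: [0.044, 0.999, 0.0, -0.0]
wrist_force: [0.3, -0.4, -0.4]
gripper_width: 0.0294
t: 17.5
ee_pos: [0.45, 0.157, 0.0474]
tcp_rot: [0.044, 0.999, -0.0, -0.0]
wrist_force: [-0.4, -1.0, -1.8]
gripper_width: 0.0298
{'t': 17.5, 'joint_positions': [0.1011, 0.3234, 1.9257, -0.0, 0.8926, -1.3809], 'ee_pos': [0.45, 0.157, 0.0474], 'tcp_rot': [0.0444, 0.999, -0.0, -0.0001], 'wrist_force': [-0.4066, -0.9908, -1.8263], 'moment': [0.0037, 0.0646, 0.0125], 'gripper_width': 0.0298}
scene [(0.79, array([239., 276., 298., 344.]))]
576 [[0.5792, -0.1764, 0.0446], [0.6614, -0.1363, 0.0506], [0.7006, -0.1057, 0.0559]] ((638.60986328125, -143.92196655273438), (121.25003814697266, 68.86260986328125), 7.3983073234558105)
side [(0.59, array([356., 267., 435., 329.]))]
607 [[0.5758, -0.1768, 0.0443], [0.6392, -0.1333, 0.05], [0.6973, -0.1043, 0.0558]] ((636.9151000976562, -141.01121520996094), (121.330810546875, 69.77702331542969), 6.9544172286987305)
```

View pics/after.png

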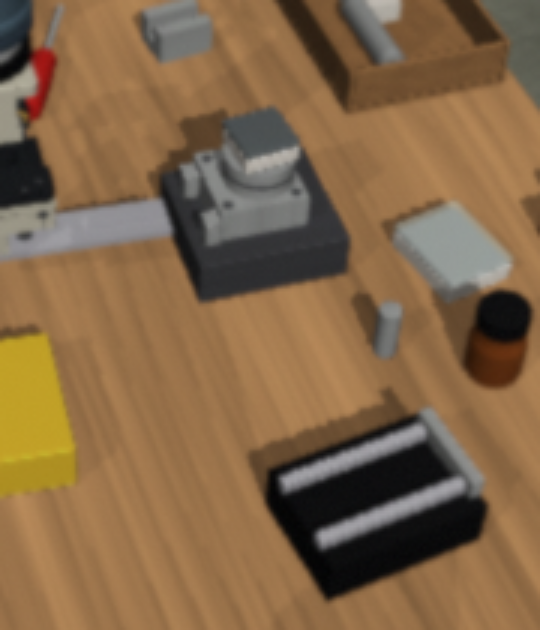

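The stack stands upright and in order on the base at (255,170), and the plate is free. The holder has its stop at (450,450) and opens towards the robot. I lift and turn to the holder's yaw, about +7.2°, and move to a look-out beside it.

```bash
python3 -m crank '{"dp":[[0,0,-0.01],[0,0,-0.025],[0,0,-0.035],[0,0,-0.035],[0,0,-0.03],[0,0,-0.018],[0,0,0],[0,0,0],[0,0,0]],"angular":[[0,0,0],[0,0,0],[0,0,0],[0,0,0],[0,0,0],[0,0,0],[0,0,-4],[0,0,-5],[0,0,-3.3]],"hand":[0,0,0,0,0,0,0,0,0]}'
python3 -m crank '{"dp":[[-0.006,-0.01,0],[-0.012,-0.02,0],[-0.019,-0.03,0],[-0.0215,-0.032,0],[-0.0215,-0.032,0],[-0.0215,-0.032,0],[-0.019,-0.03,0],[-0.012,-0.02,0],[-0.006,-0.01,0],[0,0,0],[0,0,0]],"angular":[[0,0,0],[0,0,0],[0,0,0],[0,0,0],[0,0,0],[0,0,0],[0,0,0],[0,0,0],[0,0,0],[0,0,0],[0,0,0]],"hand":[0,0,0,0,0,0,0,0,0,0,0]}'
python3 - <<'E'
from h import *
st()
p=r.snapshot("wrist"); save(p,"w3.png"); C=cloud(p); np.save("C3.npy",C); np.save("I3.npy",p["color"])
import pickle; pickle.dump({k:p[k] for k in("camera_matrix","distortion","pose")},open("p3.pkl","wb"))
E
```

```text
t: 18.6
ee_pos: [0.4504, 0.157, 0.2015]
tcp_rot: [-0.064, 0.998, 0.0, 0.001]
wrist_force: [-1.2, -0.2, -1.5]
gripper_width: 0.0298
t: 19.7
ee_pos: [0.6142, -0.0394, 0.2003]
tcp_rot: [-0.063, 0.998, 0.0, -0.0]
wrist_force: [0.2, 1.0, -1.1]
gripper_width: 0.0297
{'t': 19.7, 'joint_positions': [-0.2454, 0.3883, 1.3961, 0.0004, 1.3582, -1.9415], 'ee_pos': [0.6142, -0.0394, 0.2003], 'tcp_rot': [-0.0626, 0.998, 0.0004, -0.0005], 'wrist_force': [0.2053, 1.0131, -1.1441], 'moment': [0.0362, 0.1032, -0.0201], 'gripper_width': 0.0297}
```

View pics/w3.png

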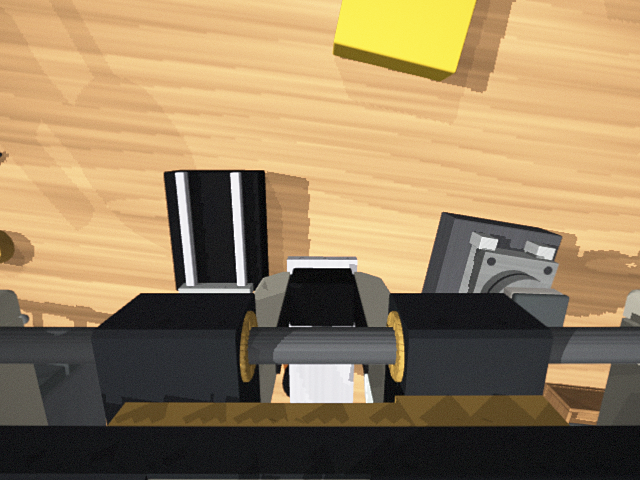

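The view shows the holder's rails at columns 183 and 237 (rows 172–285), its stop at (215,290), and the plate tail at (322,263). I fit them now.

Run:
```python
from fit import *
import pickle; p=pickle.load(open("p3.pkl","rb")); C=np.load("C3.npy"); I=np.load("I3.npy").astype(int); br=I.sum(2)
E=[[],[],[],[]]
for v in range(180,282,2):
    for k,(a,b) in enumerate([(170,205),(222,252)]):
        u=np.where(br[v,a:b]>330)[0]+a
        if len(u)<5: continue
        E[2*k].append(atz(p,[u[0]-.5,v],.05)); E[2*k+1].append(atz(p,[u[-1]+.5,v],.05))
yaw=[]
for e in E:
    e=np.array(e); l=line(e,0); yaw.append(l[1]); print(len(e),np.round(l,4),"y@.62",l[0]+l[1]*.62)
print("depth z rail",np.nanmedian(C[200:270,181:186,2]),np.nanmedian(C[200:270,236:239,2]),"floor",np.nanmedian(C[200:270,205:220,2]))
# rail -x ends & holder tail edge, stop face
for u in (183,185,235,237):
    v=np.where(br[160:290,u]>330)[0]+160; print("rail top end",u,v[0],atz(p,[u,v[0]-.5],.05).round(4))
for u in range(196,232,5):
    col=br[270:300,u]; v=270+np.where(col>330)[0]; print("stop",u,v[:1],v[-1:],atz(p,[u,v[0]-.5],.056).round(4),atz(p,[u,v[0]-.5],.04).round(4),C[v[0]+2,u].round(4))
# plate tail
for v in (260,264,268):
    u=np.where(br[v,270:375]>560)[0]+270
    if len(u): print("plate",v,u[0],u[-1],C[v,[u[0]+2,u[-1]-2]].round(4).tolist())
print(br[250:275,322], C[250:275:3,322].round(4).tolist())
```

```text
51 [-1.374e-01 -6.300e-02  8.000e-04  2.800e+01] y@.62 -0.17651650874441824
51 [-2.401e-01  1.240e-01  3.000e-04  5.100e+01] y@.62 -0.16318820803203332
51 [-1.983e-01  1.236e-01  3.000e-04  5.100e+01] y@.62 -0.12168619847535228
51 [-1.912e-01  1.260e-01  3.000e-04  5.100e+01] y@.62 -0.1130261491543471
depth z rail 0.048769071995739655 0.048993351444482414 floor 0.03899917379142709
rail top end 183 160 [ 0.569  -0.1692  0.05  ]
rail top end 185 160 [ 0.5687 -0.1674  0.05  ]
rail top end 235 160 [ 0.5632 -0.123   0.05  ]
rail top end 237 160 [ 0.563  -0.1212  0.05  ]
stop 196 [285] [292] [ 0.6846 -0.1514  0.056 ] [ 0.6917 -0.1568  0.04  ] [ 0.6884 -0.1523  0.0532]
stop 201 [285] [292] [ 0.684  -0.1467  0.056 ] [ 0.691  -0.1518  0.04  ] [ 0.6887 -0.1481  0.0512]
stop 206 [285] [292] [ 0.6834 -0.1419  0.056 ] [ 0.6904 -0.1468  0.04  ] [ 0.6874 -0.1428  0.0528]
stop 211 [283] [292] [ 0.6807 -0.1372  0.056 ] [ 0.6876 -0.1419  0.04  ] [ 0.6874 -0.1398  0.0467]
stop 216 [283] [292] [ 0.6801 -0.1325  0.056 ] [ 0.687  -0.1369  0.04  ] [ 0.6869 -0.1349  0.0465]
stop 221 [283] [292] [ 0.6795 -0.1277  0.056 ] [ 0.6864 -0.1318  0.04  ] [ 0.6865 -0.1302  0.0459]
stop 226 [283] [292] [ 0.6789 -0.1229  0.056 ] [ 0.6857 -0.1268  0.04  ] [ 0.6856 -0.1251  0.0465]
stop 231 [283] [292] [ 0.6783 -0.1182  0.056 ] [ 0.6851 -0.1218  0.04  ] [ 0.6853 -0.1203  0.0458]
plate 260 287 374 [[0.6025, -0.057, 0.1974], [0.6562, 0.0234, -0.0009]]
plate 264 287 374 [[0.6047, -0.0568, 0.1972], [0.6612, 0.0244, -0.0022]]
plate 268 287 374 [[0.6064, -0.0565, 0.1984], [0.6652, 0.0247, -0.0001]]
[625 607 602 607 621 632 466 378 361 515 740 719 716 718 716 721 734 765
 211   0  32  34  67  39  47] [[0.6515, -0.0335, -0.0008], [0.655, -0.033, -0.0009], [0.5999, -0.0403, 0.1919], [0.5997, -0.0403, 0.1978], [0.6011, -0.0402, 0.1986], [0.6029, -0.04, 0.198], [0.6037, -0.0399, 0.2004], [0.6038, -0.0398, 0.2046], [0.6041, -0.0398, 0.2081]]
```

Channel centreline is y = −0.2192 + 0.1238·x (yaw 7.06°), the gap is about 41 mm, and the stop face is near (0.687, −0.134). Home TCP is therefore about (0.553, −0.151). I go in 25 mm short of home and lower.

```bash
python3 -m crank '{"dp":[[0.008,-0.008,0],[0.016,-0.0165,0],[0.0255,-0.027,0],[0.0255,-0.027,0],[0.0165,-0.0163,0],[0.008,-0.008,0.01],[0,0,0.025],[0,0,0.035],[0,0,0.03],[0,0,0.015],[0,0,0],[0,0,0]],"angular":[[0,0,0],[0,0,0],[0,0,0],[0,0,0],[0,0,0],[0,0,0.1],[0,0,0],[0,0,0],[0,0,0],[0,0,0],[0,0,0],[0,0,0]],"hand":[0,0,0,0,0,0,0,0,0,0,0,0]}'
python3 - <<'E'
from fit import *
st()
s=r.observe(); x,y,_=s["ee_pos"]; print("lat err",y-(-.2192+.1238*x), "yaw",2*s["tcp_rot"][0]*-1)
p=r.snapshot("side"); cv2.imwrite("pics/pre.png",cv2.resize(p["color"][230:340,320:450],None,fx=5,fy=5)[...,::-1])
E
```

```text
t: 20.95
ee_pos: [0.529, -0.1538, 0.0855]
tcp_rot: [-0.062, 0.998, 0.0, -0.0]
wrist_force: [0.5, -0.0, -1.1]
gripper_width: 0.0301
{'t': 20.95, 'joint_positions': [-0.4854, 0.3849, 1.7081, 0.0001, 1.0488, -2.1812], 'ee_pos': [0.529, -0.1538, 0.0855], 'tcp_rot': [-0.0624, 0.9981, 0.0001, -0.0001], 'wrist_force': [0.5362, -0.0115, -1.1422], 'moment': [0.0489, 0.087, 0.0395], 'gripper_width': 0.0301}
lat err -6.4229018724965e-05 yaw 0.12478129065891086
```

View pics/pre.png

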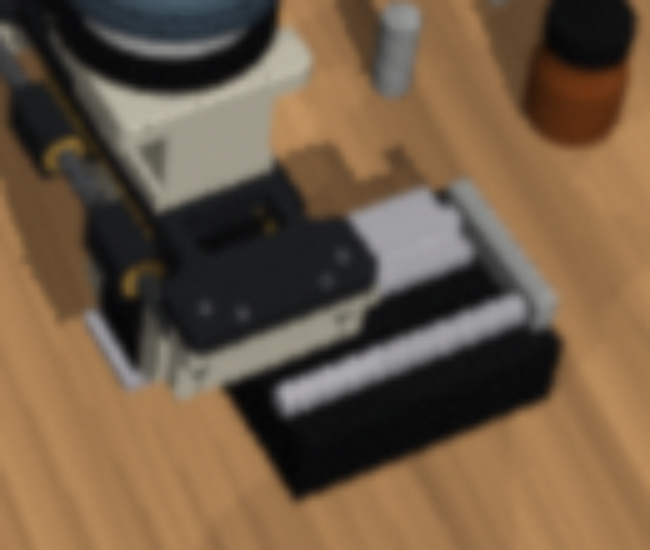

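The plate (nose near (460,235)) lies along the channel above the rails, short of the stop. I lower it.

```bash
python3 -m crank '{"dp":[[0,0,0.008],[0,0,0.01],[0,0,0.008],[0,0,0.005],[0,0,0.003],[0,0,0.002],[0,0,0.001],[0,0,0]],"angular":[[0,0,0],[0,0,0],[0,0,0],[0,0,0],[0,0,0],[0,0,0],[0,0,0],[0,0,0]],"hand":[0,0,0,0,0,0,0,0]}'
python3 - <<'E'
from h import *
st()
E
```

```text
t: 21.8
ee_pos: [0.5291, -0.1544, 0.0485]
tcp_rot: [-0.062, 0.998, -0.0, 0.0]
wrist_force: [0.1, -1.1, -1.0]
gripper_width: 0.0297
{'t': 21.8, 'joint_positions': [-0.4864, 0.432, 1.7435, -0.0, 0.9659, -2.1812], 'ee_pos': [0.5291, -0.1544, 0.0485], 'tcp_rot': [-0.062, 0.9981, -0.0001, 0.0001], 'wrist_force': [0.1325, -1.0673, -0.9639], 'moment': [0.0211, 0.0829, -0.0022], 'gripper_width': 0.0297}
```

```bash
python3 -m crank '{"dp":[[0,0,0.0004],[0,0,0.0004],[0,0,0]],"angular":[[0,0,0],[0,0,0],[0,0,0]],"hand":[0,0,0]}'
python3 -m crank '{"dp":[[-0.001,0,0],[-0.002,0,0],[-0.002,0,0],[-0.002,0,0],[-0.002,0,0],[-0.002,0,0],[-0.002,0,0],[-0.002,0,0],[-0.002,0,0],[-0.001,0,0],[-0.001,0,0],[0,0,0]],"angular":[[0,0,0],[0,0,0],[0,0,0],[0,0,0],[0,0,0],[0,0,0],[0,0,0],[0,0,0],[0,0,0],[0,0,0],[0,0,0],[0,0,0]],"hand":[0,0,0,0,0,0,0,0,0,0,0,0]}'
python3 - <<'E'
from h import *
st()
E
```

```text
t: 22.1
ee_pos: [0.5291, -0.1544, 0.0478]
tcp_rot: [-0.062, 0.998, -0.0, 0.0]
wrist_force: [0.1, -1.0, -0.6]
gripper_width: 0.0294
t: 23.3
ee_pos: [0.548, -0.152, 0.0477]
tcp_rot: [-0.062, 0.998, -0.0, 0.0]
wrist_force: [-0.2, 0.3, -0.6]
gripper_width: 0.0299
{'t': 23.3, 'joint_positions': [-0.4667, 0.4589, 1.6997, 0.0, 0.9828, -2.1617], 'ee_pos': [0.548, -0.152, 0.0477], 'tcp_rot': [-0.062, 0.9981, -0.0, 0.0001], 'wrist_force': [-0.2448, 0.2552, -0.5989], 'moment': [-0.0017, -0.0074, 0.0188], 'gripper_width': 0.0299}
```

```bash
python3 -m crank '{"dp":[[-0.0004,0,0],[-0.0004,0,0],[-0.0004,0,0],[-0.0004,0,0],[-0.0004,0,0],[-0.0004,0,0],[-0.0004,0,0]],"angular":[[0,0,0],[0,0,0],[0,0,0],[0,0,0],[0,0,0],[0,0,0],[0,0,0]],"hand":[0,0,0,0,0,0,0]}'
python3 -m crank '{"dp":[[-0.0004,0,0],[-0.0004,0,0],[-0.0003,0,0]],"angular":[[0,0,0],[0,0,0],[0,0,0]],"hand":[0,0,0]}'
```

```text
t: 24.0
ee_pos: [0.5507, -0.1517, 0.0476]
tcp_rot: [-0.062, 0.998, 0.0, -0.0]
wrist_force: [-0.4, -1.1, -0.0]
gripper_width: 0.0299
t: 24.3
ee_pos: [0.5518, -0.1516, 0.0477]
tcp_rot: [-0.062, 0.998, -0.0, 0.0]
wrist_force: [-0.1, 0.3, -1.0]
gripper_width: 0.0297
```

```bash
python3 -m crank '{"dp":[[-0.0004,0,0],[-0.0004,0,0],[-0.0003,0,0]],"angular":[[0,0,0],[0,0,0],[0,0,0]],"hand":[0,0,0]}'
python3 -m crank '{"dp":[[-0.0003,0,0],[-0.0003,0,0]],"angular":[[0,0,0],[0,0,0]],"hand":[0,0]}'
python3 -m crank '{"dp":[[-0.0003,0,0],[-0.0003,0,0]],"angular":[[0,0,0],[0,0,0]],"hand":[0,0]}'
```

```text
t: 24.6
ee_pos: [0.5523, -0.1514, 0.0476]
tcp_rot: [-0.062, 0.998, 0.0, -0.001]
wrist_force: [-3.3, -1.5, 1.0]
gripper_width: 0.0299
t: 24.8
ee_pos: [0.5523, -0.1514, 0.0476]
tcp_rot: [-0.062, 0.998, 0.0, -0.001]
wrist_force: [-7.1, -2.9, 3.2]
gripper_width: 0.0296
t: 25.0
ee_pos: [0.5523, -0.1514, 0.0476]
tcp_rot: [-0.062, 0.998, 0.0, -0.002]
wrist_force: [-8.1, -3.1, 4.3]
gripper_width: 0.0299
```

```bash
python3 -m crank '{"dp":[[0,0,0],[0,0,0],[0,0,0],[0,0,0]],"angular":[[0,0,0],[0,0,0],[0,0,0],[0,0,0]],"hand":[0,0,0,0]}'
python3 -m crank '{"dp":[[0,0,0],[0,0,0],[0,0,0]],"angular":[[0,0,0],[0,0,0],[0,0,0]],"hand":[0,0,0]}'
```

```text
t: 25.4
ee_pos: [0.5523, -0.1514, 0.0476]
tcp_rot: [-0.062, 0.998, 0.0, -0.002]
wrist_force: [-6.9, -1.5, 4.4]
gripper_width: 0.0295
t: 25.7
ee_pos: [0.5523, -0.1514, 0.0476]
tcp_rot: [-0.062, 0.998, 0.0, -0.002]
wrist_force: [-7.4, -2.2, 4.1]
gripper_width: 0.0298
```

Pressed at about 7.5 N for 0.9 s. I relax and release.

```bash
python3 -m crank '{"dp":[[0.0004,0,0],[0.0004,0,0],[0.0002,0,0],[0,0,0]],"angular":[[0,0,0],[0,0,0],[0,0,0],[0,0,0]],"hand":[0,0,0,0]}' 
python3 -m crank '{"dp":[[0,0,0],[0,0,0],[0,0,0],[0,0,0],[0,0,0],[0,0,0]],"angular":[[0,0,0],[0,0,0],[0,0,0],[0,0,0],[0,0,0],[0,0,0]],"hand":[0.33,0.36,0.42,0.5,0.6,0.6]}' 10
python3 - <<'E'
from h import *
st()
E
```

```text
t: 26.1
ee_pos: [0.5523, -0.1514, 0.0476]
tcp_rot: [-0.062, 0.998, 0.0, -0.001]
wrist_force: [-5.3, -0.5, 3.6]
gripper_width: 0.0299
t: 26.7
ee_pos: [0.5532, -0.1513, 0.0477]
tcp_rot: [-0.062, 0.998, -0.0, 0.0]
wrist_force: [0.2, 0.2, 0.7]
gripper_width: 0.0546
{'t': 26.7, 'joint_positions': [-0.4615, 0.4659, 1.6875, 0.0001, 0.988, -2.1565], 'ee_pos': [0.5532, -0.1513, 0.0477], 'tcp_rot': [-0.062, 0.9981, -0.0, 0.0001], 'wrist_force': [0.2455, 0.2109, 0.7024], 'moment': [0.061, 0.0244, 0.0047], 'gripper_width': 0.0546}
```

```bash
python3 -m crank '{"dp":[[0,0,-0.008],[0,0,-0.02],[0,0,-0.035],[0,0,-0.04],[0,0,-0.035],[-0.01,0.013,-0.014],[-0.024,0.033,0],[-0.024,0.033,0],[-0.016,0.022,0],[0,0,0],[0,0,0]],"angular":[[0,0,0],[0,0,0],[0,0,0],[0,0,0],[0,0,0],[0,0,0],[0,0,0],[0,0,0],[0,0,0],[0,0,0],[0,0,0]],"hand":[0.6,0.6,0.6,0.6,0.6,0.6,0.6,0.6,0.6,0.6,0.6]}'
python3 - <<'E'
from fit import *
st()
p=r.snapshot("wrist"); q=r.snapshot("side")
a=p["color"][150:330,120:600]; b=cv2.resize(q["color"][130:340,290:450],None,fx=2,fy=2)
im=np.zeros((a.shape[0]+b.shape[0],480,3),np.uint8); im[:a.shape[0]]=a; im[a.shape[0]:,:b.shape[1]]=b
cv2.imwrite("pics/final.png",im[...,::-1])
for n,z in(("shim_grip",.057),("partbox_mid",.102),("disc_mid",.08),("riser_mid",.054)):
    for c in(p,q):
        for k in r.place_of(c,n)[:1]: print(n,round(k["score"],2),np.round(k["xy"]),atz(c,k["xy"],z).round(4))
C=cloud(p);m=(abs(C[...,2]-.068)<.004)&(abs(C[...,0]-.553)<.03)&(abs(C[...,1]+.151)<.03); X=C[m]
print("block top",len(X),cv2.minAreaRect((X[:,:2]*1000).astype(np.float32)))
I=p["color"].astype(int).sum(2); m=(abs(C[...,2]-.046)<.004)&(I>450)&(C[...,0]>.53)&(abs(C[...,1]-(-.2192+.1238*C[...,0]))<.0195); X=C[m]; print("plate",np.percentile(X,[.5,50,99.5],axis=0).round(4).tolist(),cv2.minAreaRect((X[:,:2]*1000).astype(np.float32)))
E
```

```text
t: 27.8
ee_pos: [0.6139, -0.0417, 0.1999]
tcp_rot: [-0.063, 0.998, -0.0, -0.0]
wrist_force: [0.1, 0.1, 0.4]
gripper_width: 0.0558
{'t': 27.8, 'joint_positions': [-0.2485, 0.3877, 1.3982, -0.0006, 1.3558, -1.9449], 'ee_pos': [0.6139, -0.0417, 0.1999], 'tcp_rot': [-0.0628, 0.998, -0.0003, -0.0001], 'wrist_force': [0.1018, 0.0758, 0.4076], 'moment': [-0.015, 0.0849, 0.014], 'gripper_width': 0.0558}
shim_grip 0.76 [203. 146.] [ 0.5548 -0.1523  0.057 ]
shim_grip 0.94 [359. 300.] [ 0.5543 -0.1476  0.057 ]
partbox_mid 0.36 [307. 345.] [ 0.7078 -0.042   0.102 ]
partbox_mid 0.62 [354. 176.] [0.6527 0.1493 0.102 ]
disc_mid 0.51 [356. 185.] [0.6559 0.1423 0.08  ]
riser_mid 0.74 [507. 289.] [0.652  0.1449 0.054 ]
riser_mid 0.84 [350. 195.] [0.6413 0.14   0.054 ]
block top 990 ((552.3268432617188, -150.7233428955078), (21.086261749267578, 30.670978546142578), 7.092072486877441)
plate [[0.5376, -0.1661, 0.0432], [0.6214, -0.1421, 0.045], [0.6859, -0.1202, 0.0468]] ((612.3528442382812, -143.83950805664062), (149.65704345703125, 37.04000473022461), 6.815237998962402)
```

View pics/final.png

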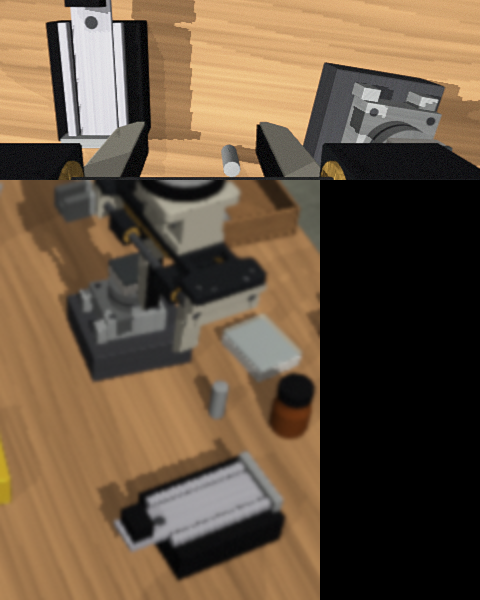

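The plate lies home in the channel with its nose at the stop and its grip block overhanging. The stack stands upright, and nothing touches the robot. I hand in.

```bash
python3 -c "
from rig import r
print(r.sign_off(), r.observe()['t'])"
```

```text
the job is handed in; nothing more can be done
the job is handed in; nothing more can be done
```

The plate is out from under the stack and seated in the holder, and I handed the job in at about 28 s of robot time (limit 69 s).

- **Drawing out:** I held the plate by its grip block and drew it along its own axis at 6–8 mm/s until the nose was clear of the riser, then at up to 20 mm/s. The highest pull I read was about 7.6 N, and sideways force stayed at 1 N or less. The riser rocked back once on the way, and the stack settled upright and in order on the base.
- **Seating:** I laid the plate in the channel, slid it home, and pressed it on the stop. Readings during the press were 7–8 N for about 0.9 s, with a sideways reading of about 1–2 N and 4 N upward from the floor. Then I eased off and let go.

**Last checks:** after release the wrist read about zero. The block top measured (0.5523, −0.1507), against a TCP of (0.5523, −0.1514) while pressing, and the plate lies 6.8° against the holder's 7.06°.

In the last pictures the stack was still upright, but the arm partly hid it. One low-score detection (0.36) put the parts box elsewhere; I took it as false, because the side view shows the box on top of the stack. I could not measure the forces on the posts and the stop directly; I inferred them from the wrist readings.

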